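# Change the batch in the bottle shaker

### The job

The batch in the bottle shaker is finished. Wind the clamp open, stand the finished squat jars upright on the steel tray, stand every tall bottle from the green mat upright on the shaker's deck between the clamp bar and the back rail, and then wind the crank until the clamp bar grips all the bottles firmly. Leave the brush pot, the dental model and the shade guide where they are.

Things in the scene. Friction and masses are not known exactly. Their poses are not given: they have to be found in the camera images.
- shaker: White bottle shaker fixed to the bench, 330 mm wide (y), 225 mm deep (x). Aluminium deck, top 70 mm above the bench, does not move in this job. x points from its front (crank side, towards the robot) to its back, z up; origin: centre of the underside. Guide rods along x at y = -146 and +146 mm; a bearing plate, top 108 mm above the bench, crosses the front at x = -113 to -99 mm
- rail_face (a point): Middle of the rubber face of the fixed back rail that crosses the deck along the shaker's y, 60 mm behind the shaker's origin and 100 mm above the bench. Usable from y = -130 to +130 mm. This rail and the clamp bar reach 55 mm above the deck (125 mm above the bench). Axes as the shaker's
- bar_face (a point): Middle of the rear rubber face of the moving clamp bar, parallel to the back rail and in front of it, 100 mm above the bench: the face that presses things against the back rail. Axes as the shaker's
- clamp_bar (a joint): Travel of the clamp bar towards the back rail in m: 0 fully open (90 mm clear between the two rails), 0.050 fully closed (40 mm clear); the clear gap is 0.090 minus this value. It is driven only by the crank, 14 mm per turn, and holds where it is left
- crank (a joint): Crank angle in rad, counted over several turns; grows clockwise seen from the robot, which closes the clamp. 0 fully open, 22.4 end of travel. At 0 and every full turn the handle is straight up; at angle q it is at shaker y = -40 mm x sin q and 40 mm x cos q above the axis. About 4 N at the handle turns it, more once the bar presses on something; it does not spin back
- crank_axis (a point): Point on the crank's turning axis, which lies along the shaker's x, 97 mm above the bench; level in x with the middle of the handle (190 mm in front of the shaker's origin). Axes as the shaker's
- crank_grip (a point): Middle of the crank's black handle: a round bar 18 mm thick, 72 mm long, parallel to the shaker's x, 40 mm off the axis. It points towards the robot from the steel crank arm, which is 37 mm behind this point (+x). It can be pinched from above, fingers on its two sides along the shaker's y, and led round the circle; its sleeve spins freely
- mat: Green bench mat, 200 x 230 mm, flat on the bench, too thin to count: the waiting bottles standing on it have their undersides at bench level. Origin: its centre on the bench. It and the tray may swap sides
- tray: Fixed shallow steel tray, 180 mm (its x) x 230 mm (its y), rim 15 mm high, floor and walls 3 mm thick, empty at the start. Origin: centre of its underside on the bench, z up
- bottle_1: The count varies: it may be absent (None). White plastic laboratory bottle, grey screw cap, upright on the green mat at the start. Body diameter 64 mm up to height 84 mm, cap diameter 40 mm from height 112 to 140 mm (its top); mass about 0.28 kg, half full, so its weight sits low. Origin: centre of the underside; z up its axis.
- bottle_2: The count varies: it may be absent (None). White plastic laboratory bottle, grey screw cap, upright on the green mat at the start. Body diameter 64 mm up to height 84 mm, cap diameter 40 mm from height 112 to 140 mm (its top); mass about 0.28 kg, half full, so its weight sits low. Origin: centre of the underside; z up its axis.
- bottle_3: The count varies: it may be absent (None). White plastic laboratory bottle, grey screw cap, upright on the green mat at the start. Body diameter 64 mm up to height 84 mm, cap diameter 40 mm from height 112 to 140 mm (its top); mass about 0.28 kg, half full, so its weight sits low. Origin: centre of the underside; z up its axis.
- jar_1: The count varies: it may be absent (None). Squat amber glass jar with a black screw lid, standing in the shaker's clamp at the start. Body diameter 54 mm up to height 60 mm, lid diameter 50 mm from height 71 to 95 mm (its top); mass about 0.16 kg. Origin: centre of the underside; z up its axis.
- jar_2: The count varies: it may be absent (None). Squat amber glass jar with a black screw lid, standing in the shaker's clamp at the start. Body diameter 54 mm up to height 60 mm, lid diameter 50 mm from height 71 to 95 mm (its top); mass about 0.16 kg. Origin: centre of the underside; z up its axis.
- brush_pot: Bystander: blue-grey ceramic pot, 86 mm wide and 100 mm tall, with brushes standing up to about 240 mm. Origin: centre of the underside
- model: Bystander: pink and white dental model of an arch on a plaster base, 66 x 76 mm, 35 mm high. Origin: centre of the underside
- shade_guide: Bystander: grey shade guide with tooth tabs, 75 x 180 mm, 12 mm high, flat on the bench near the robot. Origin: centre of the underside

How it is judged:
By the outcome, as a careful person would: the job done as asked, in the order asked, and still so for the second after the job is handed in, with the robot touching nothing.
Of bottle_1, bottle_2, bottle_3 only 2 to 3 are there at a start; the rules pass over those that are not, and their reading is None.
Of jar_1, jar_2 only 1 to 2 are there at a start; the rules pass over those that are not, and their reading is None.
At some moment in a run one of bottle_1, bottle_2, bottle_3 may be knocked a few centimetres aside while the robot is not near it.
It also fails if it takes over 210 s, if anything falls off the work surface, if the arm or the gripper's body presses on something with over 40 N, if the wrist force passes 120 N, or if a joint passes its speed limit or range.

### The arm

A 6-joint arm with a two-finger parallel gripper is mounted at the origin on the work surface. World frame = base frame: x ahead of the robot, y to its left, z up, the work surface at z = 0. Lengths are in m, angles in rad, forces in N, time in s.
With the tool pointing down it reaches from about 0.35 to 0.775 m from the base axis. Payload 5.5 kg.
Tool frame: the origin (TCP) lies between the finger pads; the fingertips stand 14 mm ahead of it and the grasp point (between the pads) lies 5 mm behind it; z points along the fingers, y is the line along which they close (so a half turn about z gives the same grasp; the last joint's range is limited). The gripper opens to 85 mm and grips with 20 to 120 N. Pads are 22 mm wide; open, the fingers measure 114 mm over their backs; the gripper's body (76 mm by 85 mm) begins 54 mm behind the grasp point. The pads swing forward as they close: fully open they stand 13 mm farther back than shut.
Start: joints at [-1.278, 0.313, 0.046, 1.304, 0, 1.431], TCP at [0.241, -0.522, 0.245] pointing down, gripper open.
Joint ranges: [-2.76, 2.76], [-0.86, 1.69], [-1.03, 1.26], [-2.2, 2.34], [-1.47, 1.5], [-3.14, 3.14]. Speed limits (rad/s): [2.57, 2.57, 3.14, 3.14, 3.14, 3.14].

### API

Orientations are given as [roll, pitch, yaw] about the fixed x, y, z axes, in that order (R = Rz(yaw) Ry(pitch) Rx(roll)).
In Python, from plant import r gives the robot as it stands.
- The arm moves only by the tool apply_moves, never from a script. Its arguments are lists of equal length, an entry for each row: "travel": the shift along the tool's x, y, z in mm, a list of three; "turn": the turn about the tool's z in degrees. A call has 1 to 10 rows; each row is the pose to reach, as a shift and turn from the pose commanded when the call began, along the tool's axes at that moment; what a row does not reach only later rows make up. A row lasts 1/8 s, in which the tool goes at most 62.5 mm and 10.7 degrees, less where a joint would pass 70% of its speed; a pose out of reach is approached as far as the arm can. A call with a gripper value outside its range is refused whole. "gripper" is the finger opening in mm, from 0 to 85.4, set as the call begins (left out, the last holds). The fingers move at their own pace and stop on an object; "newtons" is the grip in N (left out, the last holds). Time passes only in rows, so rows that repeat a pose let the fingers close. It gives the time, the measured TCP pose, the force, the opening and the grip force at its end, in the units of the state.
- r.observe(): the state, without advancing time (a new reading comes with each control period).
- r.get_image(name): name is "side" or "top" or "wrist"; returns a dict with "color" (420x560x3 uint8, blue, green, red), "depth" (420x560 float32, m along the optical axis (not along the pixel's ray), 0 where there is no reading), "camera_matrix" (3x3 intrinsics, pixels), "k1" (the pictures are not rectified: a ray, as slopes to the right and down, at radius r is drawn at 1 + k1 r^2 times it, then the intrinsics apply), "position" and "attitude" of the camera in the world; the wrist camera has in their place "tool_from_camera" (4x4, takes a point from camera to tool coordinates, whose origin is the TCP and whose axes are the flange's). Camera axes: x right, y down, z forward; pixel columns grow to the right and rows downward; lengths in m; the calibration is good to about 2 mm. A picture is of the moment at which its call begins: read the wrist's pose just before it.
- r.close_job(): hands the job in; it is judged then, once.
The state is a dict: "time_s": time; "joints": joint angles; "qd": joint speeds; "effort": joint torques, N m; "ee_pos": TCP position; "tool_rot": TCP orientation; "contact_force": force on the tool from outside, world axes, zero at the start; "wrist_torque": the same for the moment, N m; "opening": finger opening in m; "finger_force": force on a finger pad.
Only numpy, scipy, OpenCV 4.12 (cv2) and the standard library are available. Lean on these libraries where they do the work, as an engineer would, in place of code of your own. Each camera call takes 0.05 s, during which the arm holds its last target. There are 200 camera calls.

## Working session

There is one attempt and no reset: what is moved stays moved. The work goes in short steps, Python scripts to look and compute and a tool call to move; the robot and the scene stay as the last step left them, time stands still between calls to the robot, and variables do not carry over. Pictures are saved under pics/ and viewed, at most 14 in all, crops included, and the job is handed in when it is done.

Besides the shell and the picture viewer there is one more tool, called after "Request:" by a JSON object that holds its "fn" and its "kwargs". apply_moves: Moves the arm, as the interface text tells. Its arguments: {"type":"object","properties":{"travel":{"type":"array"},"turn":{"type":"array"},"gripper":{"type":"number"},"newtons":{"type":"number"}},"required":["travel","turn"]}

```bash
ls; mkdir -p pics
cat > h.py <<'E'
import numpy as np, cv2
from scipy.spatial.transform import Rotation as R
from plant import r
def save(n,f):
    im=r.get_image(n); cv2.imwrite('pics/'+f,im['color']); np.savez('pics/'+f[:-4]+'.npz',**{k:np.array(v) for k,v in im.items()}); return im
E
python3 - <<'E'
from h import *
print(r.observe())
for n in('top','side'):
    im=save(n,n+'0.png'); print({k:v for k,v in im.items() if k not in('color','depth')})
E
```

```text
pics
{'time_s': 0.0, 'joints': array([-1.27762772e+00,  3.14011612e-01,  4.49409816e-02,  1.30360788e+00,
       -1.37694683e-05,  1.43120020e+00]), 'qd': array([ 0.00055386, -0.00090469, -0.00236252,  0.00117787, -0.00059017,
        0.00025466]), 'effort': array([ 1.22425336e-03, -4.80626249e+01,  2.98533350e+01,  1.92285870e-02,
        6.27233067e-05,  4.16551444e-06]), 'ee_pos': array([ 0.24098633, -0.52150465,  0.24438695]), 'tool_rot': array([-3.13972686e+00, -2.48257470e-04,  4.32764518e-01]), 'contact_force': array([ 0.59034517, -0.27295313, -0.33372943]), 'wrist_torque': array([-0.01445312, -0.00460199,  0.03924117]), 'finger_force': 0.0, 'opening': 0.08517476097763879}
{'camera_matrix': array([[501.30532335,   0.        , 276.33645837],
       [  0.        , 501.30532335, 215.74565135],
       [  0.        ,   0.        ,   1.        ]]), 'k1': -0.06009355106382419, 'position': array([0.17020953, 0.01048539, 1.6501571 ]), 'attitude': array([-2.91269851e+00,  6.96899904e-04, -1.55363180e+00])}
{'camera_matrix': array([[404.07822487,   0.        , 278.98377474],
       [  0.        , 404.07822487, 206.99381573],
       [  0.        ,   0.        ,   1.        ]]), 'k1': -0.10657768526170062, 'position': array([-0.00503892,  0.7357615 ,  0.73619875]), 'attitude': array([-2.17785799, -0.00880841, -2.52002974])}
```

View pics/top0.png

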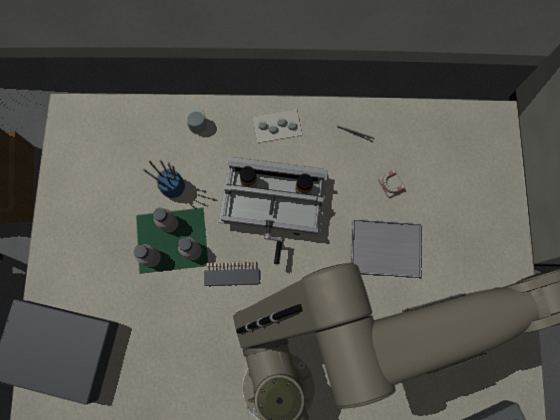

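View pics/side0.png

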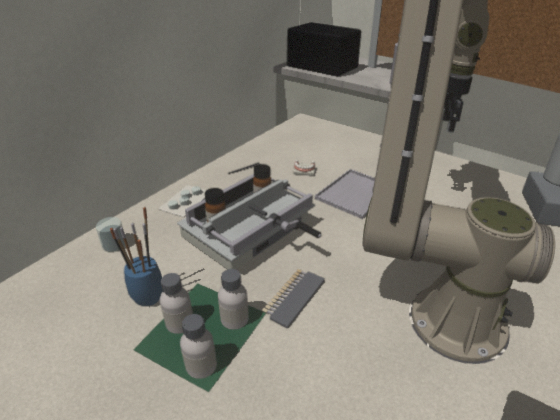

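```bash
cat >> h.py <<'E'
def rays(im,uv):
    K=im['camera_matrix']; D=np.array([float(im['k1']),0,0,0,0]); 
    return cv2.undistortPoints(np.asarray(uv,float).reshape(-1,1,2),K,D,None,None,None,(3,100,1e-12)) [:,0] if 0 else cv2.undistortPoints(np.asarray(uv,float).reshape(-1,1,2),K,D)[:,0]
def camT(im,T=None):
    if T is not None: return T[:3,:3],T[:3,3]
    return R.from_euler('xyz',im['attitude']).as_matrix(),np.array(im['position'])
def plane(im,uv,z,T=None):
    Q,p=camT(im,T); d=np.c_[rays(im,uv),np.ones(len(np.atleast_2d(uv)))]@Q.T
    return p+d*((z-p[2])/d[:,2])[:,None]
def cloud(im,T=None):
    Q,p=camT(im,T); dep=im['depth']; h,w=dep.shape
    uv=np.stack(np.meshgrid(np.arange(w),np.arange(h)),-1).reshape(-1,2)
    c=np.c_[rays(im,uv),np.ones(len(uv))]*dep.reshape(-1,1)
    P=p+c@Q.T; P[dep.ravel()==0]=np.nan; return P.reshape(h,w,3)
def wristT(im,s):
    T=np.eye(4);T[:3,:3]=R.from_euler('xyz',s['tool_rot']).as_matrix();T[:3,3]=s['ee_pos']; return T@np.array(im['tool_from_camera'])
def blobs(P,mask,minpix=8):
    n,l,st,c=cv2.connectedComponentsWithStats(mask.astype(np.uint8)); out=[]
    for i in range(1,n):
        if st[i,4]>=minpix: out.append((c[i].round(1),st[i,4],np.nanmedian(P[l==i],0).round(4),np.nanmin(P[l==i],0).round(3),np.nanmax(P[l==i],0).round(3)))
    return out
E
python3 - <<'E'
from h import *
for n in('top0','side0'):
    im=np.load(f'pics/{n}.npz'); P=cloud(im); z=P[...,2]; hsv=cv2.cvtColor(im['color'],cv2.COLOR_BGR2HSV)
    x,y=P[...,0],P[...,1]; reg=(x>.25)&(x<.95)&(abs(y)<.6)
    print(n,'high z .128-.18')
    for b in blobs(P,reg&(z>.128)&(z<.18)): print(*b)
    print('z .115-.128')
    for b in blobs(P,reg&(z>.117)&(z<.129)&(y<.2)): print(*b)
    g=(hsv[...,0]>60)&(hsv[...,0]<90)&(hsv[...,1]>90)
    print('mat',blobs(P,g,50))
im=np.load('pics/top0.npz')
print('tray',plane(im,[(353,220),(421,223),(421,276),(351,273)],.015))
print('shaker base corners/rails',plane(im,[(231,160),(327,169)],.125), plane(im,[(227,186),(323,199)],.125))
print('handle', plane(im,[(279,240),(277,262),(268,232)],.137))
E
```

```text
top0 high z .128-.18
[163.5 166.3] 13 [0.6717 0.3752 0.1496] [0.668 0.373 0.129] [0.675 0.378 0.179]
[233.1 163.8] 13 [0.6916 0.159  0.1303] [0.687 0.146 0.128] [0.698 0.171 0.132]
[247.3 174. ] 293 [0.6472 0.1103 0.1647] [0.624 0.082 0.128] [0.696 0.149 0.178]
[170.3 168.2] 13 [0.6661 0.3525 0.1577] [0.663 0.35  0.132] [0.67  0.358 0.178]
[156.5 169.6] 16 [0.6615 0.3965 0.1505] [0.656 0.393 0.128] [0.665 0.4   0.178]
[263.5 168.1] 10 [0.6801 0.0597 0.1289] [0.673 0.056 0.128] [0.687 0.069 0.135]
[283.6 170.1] 21 [ 0.6739 -0.0041  0.1298] [ 0.667 -0.017  0.128] [0.681 0.012 0.134]
[304.7 181.5] 287 [ 0.626  -0.0688  0.1642] [ 0.603 -0.109  0.128] [ 0.676 -0.043  0.175]
[174.  175.3] 10 [0.6436 0.3405 0.1518] [0.642 0.336 0.131] [0.645 0.345 0.177]
[154.8 177.3] 13 [0.6361 0.4    0.1545] [0.633 0.396 0.13 ] [0.639 0.404 0.176]
[169.1 181.2] 8 [0.6242 0.3552 0.1502] [0.623 0.352 0.133] [0.628 0.358 0.167]
[161.3 183.8] 9 [0.6146 0.3779 0.1591] [0.611 0.376 0.133] [0.62  0.38  0.179]
[159.3 213.9] 146 [0.5209 0.381  0.1418] [0.503 0.361 0.13 ] [0.544 0.402 0.151]
[184.5 243.5] 148 [0.43
[... 1245 characters left out ...]
0.4346 0.1392] [0.381 0.411 0.128] [0.423 0.453 0.143]
z .115-.128
[240.5 196.3] 675 [0.6106 0.0236 0.1218] [ 0.579 -0.104  0.117] [0.684 0.164 0.129]
[195.3 206.4] 118 [0.6865 0.1443 0.1231] [0.669 0.109 0.117] [0.698 0.173 0.128]
mat []
tray [[ 0.54083249 -0.23863582  0.015     ]
 [ 0.53435757 -0.46741882  0.015     ]
 [ 0.3564837  -0.45919443  0.015     ]
 [ 0.36310219 -0.22915809  0.015     ]]
shaker base corners/rails [[ 0.7067695   0.16636619  0.125     ]
 [ 0.68163068 -0.14165274  0.125     ]] [[ 0.61962406  0.17570356  0.125     ]
 [ 0.58211847 -0.12839285  0.125     ]]
handle [[0.44648667 0.00811735 0.137     ]
 [0.37855768 0.01310208 0.137     ]
 [0.47089963 0.04235112 0.137     ]]
```

Run:
```python
import cv2
a=cv2.imread('pics/top0.png')[145:280,120:340]
cv2.imwrite('pics/c1.png',cv2.resize(a,(792,486),interpolation=cv2.INTER_CUBIC))
```

```text
(no output)
```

View pics/c1.png

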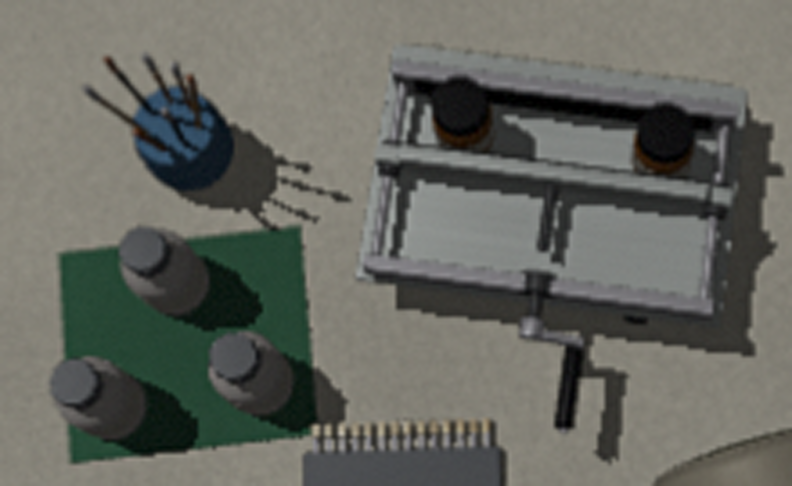

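Run:
```python
from h import *
ims={n:np.load(f'pics/{n}0.npz') for n in('top','side')}
Ps={n:cloud(i) for n,i in ims.items()}
P=Ps['top']; z=P[...,2]
def fit(m):
    q=P[m][:,:2].astype(np.float32); v=cv2.fitLine(q,cv2.DIST_HUBER,0,.001,.001).ravel(); a=np.degrees(np.arctan2(-v[0],v[1])); a=(a+90)%180-90; print('line',len(q),a,v[2:]); return v
x,y=P[...,0],P[...,1]
hi=(z>.117)&(z<.131)&(y<.18)&(y>-.15)
yr=.0; c=x-.127*y
b=fit(hi&(c>.65)&(c<.70)&(abs(y-.01)>.0)); f=fit(hi&(c>.57)&(c<.62))
for n,P in Ps.items():
    z=P[...,2];x,y=P[...,0],P[...,1]
    hi=(z>.117)&(z<.128)
    ya=np.deg2rad(-7.3); X=x*np.cos(ya)+y*np.sin(ya); Y=-x*np.sin(ya)+y*np.cos(ya)
    for w in (hi&(X>.65)&(X<.72),hi&(X>.56)&(X<.63)):
        w&=(Y>-.1)&(Y<.27); print(n,'X pct',np.percentile(X[w],[2,10,50,90,98]).round(4),'Y',np.percentile(Y[w],[1,99]).round(4))
    m=(x>.36)&(x<.49)&(abs(y-.02)<.06)&(z>.03)
    print('handle',n,blobs(P,m))
    # lids
    for nm,zz in(('jar',.165),('bot',.14)):
        m=(abs(z-zz)<.006)&(x>.35)&(x<.75)&((nm=='jar')==(y<.2))&(y>-.2)
        print(n,nm,blobs(P,m,30))
```

```text
line 429 -6.7759247 [0.67687136 0.01812056]
line 486 -6.3880844 [0.6053315  0.04619817]
top X pct [0.6606 0.6624 0.6699 0.6763 0.6783] Y [-0.0462  0.2566]
top X pct [0.5858 0.5879 0.595  0.6029 0.6146] Y [-0.0406  0.2483]
handle top [(array([274.8, 245.7]), np.int32(224), array([0.4399, 0.0163, 0.0983]), array([0.377, 0.001, 0.083]), array([0.49 , 0.055, 0.116])), (array([291.4, 230.6]), np.int32(18), array([ 0.4887, -0.033 ,  0.0737]), array([ 0.486, -0.04 ,  0.066]), array([ 0.49 , -0.014,  0.104]))]
top jar [(array([247.4, 173.2]), np.int32(172), array([0.6501, 0.1101, 0.1663]), array([0.627, 0.086, 0.16 ]), array([0.675, 0.133, 0.171])), (array([304.7, 180.5]), np.int32(181), array([ 0.6293, -0.0691,  0.1659]), array([ 0.605, -0.091,  0.159]), array([ 0.656, -0.044,  0.171]))]
top bot [(array([159.2, 213.7]), np.int32(116), array([0.522 , 0.3814, 0.1415]), array([0.503, 0.361, 0.134]), array([0.544, 0.402, 0.146])), (array([184.2, 243.5]), np.int32(128), array([0.4305, 0.2976, 0.1414]), array([0.411, 0.278, 0.134]), array([0.451, 0.317, 0.146])), (array([140.1, 250.7]), np.int32(
[... 517 characters left out ...]
09]))]
side jar [(array([261.7, 168.7]), np.int32(121), array([ 0.6243, -0.0661,  0.1633]), array([ 0.603, -0.09 ,  0.159]), array([ 0.65 , -0.044,  0.166])), (array([213.8, 193.2]), np.int32(172), array([0.6448, 0.1118, 0.1637]), array([0.623, 0.085, 0.159]), array([0.669, 0.137, 0.166]))]
side bot [(array([230.6, 275.9]), np.int32(239), array([0.4255, 0.2988, 0.14  ]), array([0.407, 0.276, 0.134]), array([0.447, 0.317, 0.143])), (array([170.3, 280.4]), np.int32(239), array([0.5177, 0.3827, 0.1389]), array([0.499, 0.362, 0.134]), array([0.541, 0.401, 0.142])), (array([192.7, 323.1]), np.int32(328), array([0.4012, 0.4338, 0.1395]), array([0.381, 0.411, 0.134]), array([0.423, 0.453, 0.143]))]
```

Run:
```python
from h import *
ya=np.deg2rad(-6.5); A=np.array([[np.cos(ya),np.sin(ya)],[-np.sin(ya),np.cos(ya)]])
for n in('top','side'):
    im=np.load(f'pics/{n}0.npz'); P=cloud(im); g=im['color'].max(2)
    x,y,z=np.moveaxis(P,-1,0); XY=P[...,:2]@A.T
    m=(g<45)&(x>.35)&(x<.48)&(abs(y-.02)<.06)&(z>.06)&(z<.16)
    k,l,st,c=cv2.connectedComponentsWithStats(m.astype(np.uint8)); i=1+st[1:,4].argmax(); m=l==i
    print(n,'handle',m.sum(),c[i],'world med',np.median(P[m],0),'X',np.percentile(XY[m][:,0],[2,50,98]),'Y',np.percentile(XY[m][:,1],[2,50,98]),'z',np.percentile(z[m],[2,50,98]))
    X,Y=XY[...,0],XY[...,1]
    for a in ((.66,.70),(.57,.60)):   # rails extents
        w=(X>a[0])&(X<a[1])&(z>.112)&(z<.130)&(Y<.3)&(Y>-.2)
        print(' rail',a,'X',np.percentile(X[w],[2,50,98]).round(4),'Y',np.percentile(Y[w],[.5,99.5]).round(4))
    w=(X>.48)&(X<.53)&(z>.100)&(z<.115)&(Y<.3)&(Y>-.2)
    print(' bearing plate X',np.percentile(X[w],[2,50,98]).round(4),'Y',np.percentile(Y[w],[.5,99.5]).round(4))
    for p in ((.647,.111),(.627,-.0675)): print(A@np.array(p))
```

```text
top handle 105 [277.71428571 251.67619048] world med [0.41857156 0.01099154 0.09680446] X [0.37701387 0.41432498 0.44593934] Y [0.05076707 0.05854463 0.06538518] z [0.09094124 0.09680446 0.10368168]
 rail (0.66, 0.7) X [0.6615 0.67   0.6791] Y [-0.0563  0.2499]
 rail (0.57, 0.6) X [0.5831 0.5929 0.5997] Y [-0.0565  0.2528]
 bearing plate X [0.4885 0.4965 0.5237] Y [-0.0558  0.2503]
[0.63027543 0.18352896]
[0.63061077 0.00391231]
side handle 5 [301.2 227. ] world med [0.42968587 0.01579481 0.08931581] X [0.42217275 0.42459293 0.43261132] Y [0.06320475 0.06448001 0.06875037] z [0.08742843 0.08931581 0.09349106]
 rail (0.66, 0.7) X [0.6603 0.6647 0.6748] Y [0.0006 0.2503]
 rail (0.57, 0.6) X [0.5844 0.5888 0.5989] Y [-0.0383  0.2513]
 bearing plate X [0.486  0.4915 0.5264] Y [-0.0533  0.2502]
[0.63027543 0.18352896]
[0.63061077 0.00391231]
```

Request:
{"fn": "apply_moves", "kwargs": {"travel": [[0, 0, 0], [0, 0, 0], [0, 0, 0], [0, 0, 0], [0, 0, 0], [0, 0, 0], [0, 0, 0], [0, 0, 0], [0, 0, 0], [0, 0, 0]], "turn": [-10, -20, -30, -40, -50, -60, -70, -80, -90, -100], "gripper": 85}}

```text
time_s: 1.35
ee_pos: [0.2411, -0.5217, 0.2448]
tool_rot: [3.141, -0.001, 2.184]
contact_force: [-0.3, -0.2, 0.3]
opening: 0.0849
finger_force: 0.0
```

Request:
{"fn": "apply_moves", "kwargs": {"travel": [[34, 44, 0], [69, 88, 0], [103, 132, 0], [138, 175, 0], [172, 219, 0], [206, 263, 0], [241, 307, 0], [275, 351, 0], [310, 395, 0], [344, 439, 0]], "turn": [-5, -10, -15, -20, -24, -29, -34, -39, -44, -48.4]}}

```text
time_s: 2.6
ee_pos: [0.4054, 0.0128, 0.2452]
tool_rot: [-3.141, 0.0, 3.025]
contact_force: [1.1, -1.6, -0.3]
opening: 0.085
finger_force: 0.0
```

Run:
```python
from h import *
s=r.observe(); im=save('wrist','w1.png'); P=cloud(im,wristT(im,s)); np.save('pics/w1P.npy',P)
ya=np.deg2rad(-6.5); A=np.array([[np.cos(ya),np.sin(ya)],[-np.sin(ya),np.cos(ya)]])
print(s['ee_pos'],s['tool_rot'],A@s['ee_pos'][:2])
XY=P[...,:2]@A.T; z=P[...,2]; g=im['color'].max(2)
m=(abs(XY[...,1]-.058)<.03)&(z>.08)&(z<.12)&(XY[...,0]<.49)
for b in blobs(np.dstack([XY,z]),m,100): print(*b)
```

```text
[0.40539247 0.01284882 0.24519829] [-3.14139246e+00  2.33251581e-04  3.02545022e+00] [0.40133203 0.05865795]
[283.3 217.5] 2422 [0.4235 0.0578 0.0938] [0.374 0.047 0.081] [0.467 0.088 0.105]
```

View pics/w1.png

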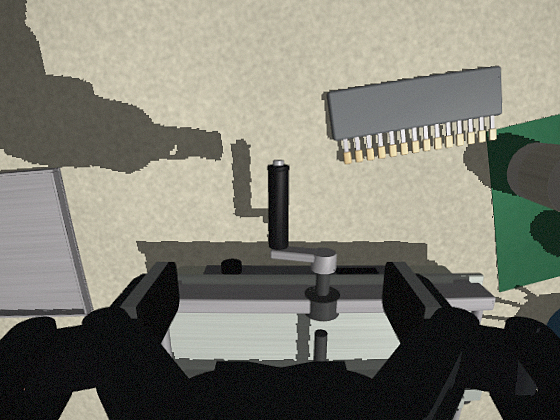

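Run:
```python
from h import *
P=np.load('pics/w1P.npy'); ya=np.deg2rad(-6.5); A=np.array([[np.cos(ya),np.sin(ya)],[-np.sin(ya),np.cos(ya)]])
XY=P[...,:2]@A.T; z=P[...,2]
def st(n,sl):
    q=np.c_[XY[sl].reshape(-1,2),z[sl].ravel()]; q=q[(q[:,2]>.06)]; print(n,np.percentile(q,[2,50,98],axis=0).round(4).tolist())
st('handle',np.s_[175:245,268:290]); st('h front',np.s_[170:190,268:290]); st('h back',np.s_[230:245,268:290])
st('arm',np.s_[250:258,278:305]); st('hub',np.s_[250:272,312:335]); st('shaft nut',np.s_[295:318,308:337])
m=np.zeros(z.shape,bool); m[285:312,190:300]=1; m&=(z>.103)&(z<.113)
q=P[m]; v=cv2.fitLine(q[:,:2].astype(np.float32),cv2.DIST_HUBER,0,.001,.001).ravel(); print(np.degrees(np.arctan2(-v[0],v[1])), np.percentile(XY[m],[2,98],axis=0))
```

```text
handle [[0.3863, 0.0473, 0.0886], [0.414, 0.0555, 0.0936], [0.4446, 0.0638, 0.096]]
h front [[0.3813, 0.0472, 0.0884], [0.3894, 0.0555, 0.0936], [0.3973, 0.0637, 0.096]]
h back [[0.4321, 0.0475, 0.0887], [0.4391, 0.0553, 0.0936], [0.4457, 0.0639, 0.0957]]
arm [[0.4509, 0.0552, 0.0919], [0.4528, 0.0664, 0.0958], [0.4566, 0.0773, 0.0994]]
hub [[0.4509, 0.0842, 0.0924], [0.4557, 0.0928, 0.1041], [0.4656, 0.1026, 0.1072]]
shaft nut [[0.4908, 0.0812, 0.0991], [0.4958, 0.0927, 0.109], [0.5073, 0.1054, 0.1123]]
-6.550408 [[ 0.49093961 -0.01981345]
 [ 0.50277856  0.0715401 ]]
```

Request:
{"fn": "apply_moves", "kwargs": {"travel": [[0, -3, 40], [0, -3, 80], [0, -3, 120], [0, -3, 150], [0, -3, 163], [0, -3, 163]], "turn": [0, 0, 0, 0, 0, 0]}}

```text
time_s: 3.4
ee_pos: [0.4044, 0.008, 0.0819]
tool_rot: [3.142, -0.002, 3.023]
contact_force: [-0.3, 0.8, -0.1]
opening: 0.0848
finger_force: 0.0
```

Request:
{"fn": "apply_moves", "kwargs": {"travel": [[0, 0, 0], [0, 0, 0], [0, 0, 0], [0, 0, 0], [0, 0, 0], [0, 0, 0]], "turn": [0, 0, 0, 0, 0, 0], "gripper": 10, "newtons": 40}}

```text
time_s: 4.15
ee_pos: [0.4057, 0.0105, 0.0829]
tool_rot: [3.135, 0.001, 3.025]
contact_force: [1.5, 10.5, 3.2]
opening: 0.0164
finger_force: 38.9
```

```bash
cat > circ.py <<'E'
import numpy as np,sys
# start command offset (y,z) rel. axis in mm (z up), list of q degrees
def rows(qs,p0):
    out=[];p=np.array(p0,float)
    for k in range(0,len(qs),10):
        c=qs[k:k+10]; t=[(-40*np.sin(np.radians(q)),40*np.cos(np.radians(q))) for q in c]
        print(c[0],'->',c[-1],[[0,int(round(a-p[0])),int(round(p[1]-b))] for a,b in t]); p=np.round(np.array(t[-1])-p)+p
E
python3 -c "
from circ import *
rows(list(range(804,4,-20))+[6],(-41.3,-9.8))"
```

```text
804 -> 624 [[0, 2, -14], [0, 5, -27], [0, 14, -39], [0, 25, -46], [0, 39, -50], [0, 52, -48], [0, 65, -42], [0, 74, -32], [0, 80, -19], [0, 81, -6]]
604 -> 424 [[0, -4, 14], [0, -12, 25], [0, -23, 33], [0, -37, 36], [0, -51, 35], [0, -63, 29], [0, -73, 19], [0, -79, 6], [0, -79, -8], [0, -76, -21]]
404 -> 224 [[0, 9, -12], [0, 20, -19], [0, 34, -23], [0, 47, -21], [0, 60, -15], [0, 69, -5], [0, 75, 8], [0, 76, 21], [0, 72, 35], [0, 64, 46]]
204 -> 24 [[0, -11, 8], [0, -25, 11], [0, -39, 10], [0, -51, 4], [0, -61, -6], [0, -67, -19], [0, -67, -33], [0, -64, -46], [0, -55, -58], [0, -44, -65]]
6 -> 6 [[0, 12, -4]]
```

Request:
{"fn": "apply_moves", "kwargs": {"travel": [[0, 2, -14], [0, 5, -27], [0, 14, -39], [0, 25, -46], [0, 39, -50], [0, 52, -48], [0, 65, -42], [0, 74, -32], [0, 80, -19], [0, 81, -6]], "turn": [0, 0, 0, 0, 0, 0, 0, 0, 0, 0]}}

```text
time_s: 5.4
ee_pos: [0.4149, 0.089, 0.0874]
tool_rot: [3.141, 0.001, 3.024]
contact_force: [1.0, -4.2, 4.5]
opening: 0.0169
finger_force: 41.6
```

Request:
{"fn": "apply_moves", "kwargs": {"travel": [[0, -4, 14], [0, -12, 25], [0, -23, 33], [0, -37, 36], [0, -51, 35], [0, -63, 29], [0, -73, 19], [0, -79, 6], [0, -79, -8], [0, -76, -21]], "turn": [0, 0, 0, 0, 0, 0, 0, 0, 0, 0]}}

```text
time_s: 6.65
ee_pos: [0.4059, 0.013, 0.1089]
tool_rot: [3.14, 0.0, 3.022]
contact_force: [6.4, 5.7, -7.9]
opening: 0.0168
finger_force: 40.5
```

Request:
{"fn": "apply_moves", "kwargs": {"travel": [[0, 9, -12], [0, 20, -19], [0, 34, -23], [0, 47, -21], [0, 60, -15], [0, 69, -5], [0, 75, 8], [0, 76, 21], [0, 72, 35], [0, 64, 46]], "turn": [0, 0, 0, 0, 0, 0, 0, 0, 0, 0]}}

```text
time_s: 7.9
ee_pos: [0.4134, 0.0764, 0.0625]
tool_rot: [3.141, 0.0, 3.023]
contact_force: [1.6, -3.1, 9.2]
opening: 0.0164
finger_force: 42.1
```

Request:
{"fn": "apply_moves", "kwargs": {"travel": [[0, -11, 8], [0, -25, 11], [0, -39, 10], [0, -51, 4], [0, -61, -6], [0, -67, -19], [0, -67, -33], [0, -64, -46], [0, -55, -58], [0, -44, -65]], "turn": [0, 0, 0, 0, 0, 0, 0, 0, 0, 0]}}

```text
time_s: 9.15
ee_pos: [0.4081, 0.0315, 0.128]
tool_rot: [-3.139, 0.0, 3.021]
contact_force: [4.0, -4.0, -3.1]
opening: 0.0163
finger_force: 41.1
```

Request:
{"fn": "apply_moves", "kwargs": {"travel": [[0, 12, -4], [0, 12, -4]], "turn": [0, 0]}}

```text
time_s: 9.4
ee_pos: [0.4096, 0.0449, 0.1319]
tool_rot: [3.141, 0.0, 3.023]
contact_force: [3.6, 1.4, 2.3]
opening: 0.0169
finger_force: 41.4
```

Request:
{"fn": "apply_moves", "kwargs": {"travel": [[0, 0, 0], [0, 0, 0], [0, 0, 0], [0, 0, -10], [0, 0, -60], [0, 0, -110], [-55, -22, -110], [-110, -44, -110], [-165, -66, -110], [-215, -87, -110]], "turn": [0, 0, 0, 0, 0, 0, 0, 0, 0, 0], "gripper": 85}}

```text
time_s: 10.65
ee_pos: [0.6143, -0.0682, 0.243]
tool_rot: [-3.141, 0.001, 3.023]
contact_force: [0.4, -0.3, -0.9]
opening: 0.085
finger_force: 0.0
```

```bash
cat >> h.py <<'E'
ya=np.deg2rad(-6.5); A=np.array([[np.cos(ya),np.sin(ya)],[-np.sin(ya),np.cos(ya)]])
def wcaps(f,zlo,zhi,minpix=150):
    s=r.observe(); im=save('wrist',f); P=cloud(im,wristT(im,s)); p=s['ee_pos']
    print('t',s['time_s'],'tcp',p.round(4),'rot',s['tool_rot'].round(4),'shaker XY',(A@p[:2]).round(4))
    yw=s['tool_rot'][2]; z=P[...,2]
    k,l,st,c=cv2.connectedComponentsWithStats(((z>zlo)&(z<zhi)&(P[...,0]>.3)).astype(np.uint8))
    for i in range(1,k):
        if st[i,4]<minpix: continue
        q=P[l==i]; (cx,cy),rad=cv2.minEnclosingCircle(q[:,:2].astype(np.float32)); d=np.array([cx,cy])-p[:2]
        print('px',c[i].round(),st[i,4],'c',round(cx,4),round(cy,4),'rad',round(rad,4),'ztop',np.percentile(q[:,2],90).round(4),'tool d',(1e3*np.array([np.cos(yw)*d[0]+np.sin(yw)*d[1],np.sin(yw)*d[0]-np.cos(yw)*d[1]])).round(1),'shk',(A@[cx,cy]).round(4))
E
python3 - <<'E'
from h import *
wcaps('w2.png',.15,.175)
E
```

```text
t 10.65 tcp [ 0.6143 -0.0682  0.243 ] rot [-3.1415e+00  1.0000e-03  3.0227e+00] shaker XY [0.618  0.0017]
px [280. 242.] 4713 c 0.6305 -0.0717 rad 0.0251 ztop 0.1644 tool d [-16.5  -1.5] shk [6.345e-01 1.000e-04]
px [534. 241.] 3449 c 0.6523 0.1059 rad 0.0256 ztop 0.1644 tool d [-17.2 177.4] shk [0.6362 0.179 ]
```

View pics/w2.png

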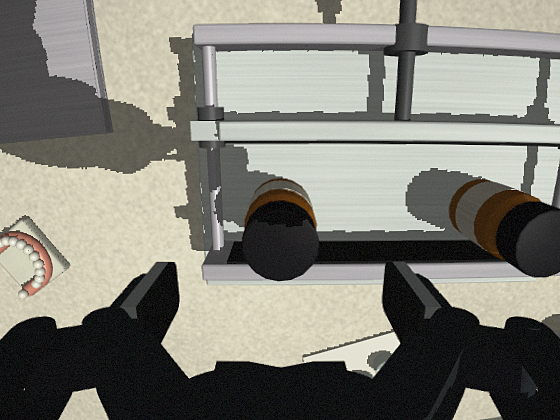

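Request:
{"fn": "apply_moves", "kwargs": {"travel": [[-10, -1, 0], [-16, -1, 30], [-16, -1, 60], [-16, -1, 85], [-16, -1, 91], [-16, -1, 91]], "turn": [0, 0, 0, 0, 0, 0]}}

```text
time_s: 11.45
ee_pos: [0.628, -0.0695, 0.1522]
tool_rot: [-3.142, 0.0, 3.023]
contact_force: [-0.2, -0.5, 0.8]
opening: 0.0848
finger_force: 0.0
```

Request:
{"fn": "apply_moves", "kwargs": {"travel": [[0, 0, 0], [0, 0, 0], [0, 0, 0], [0, 0, 0], [0, 0, 0], [0, 0, -10], [0, 0, -40], [0, 0, -90]], "turn": [0, 0, 0, 0, 0, 0, 0, 0], "gripper": 40, "newtons": 40}}

```text
time_s: 12.45
ee_pos: [0.6268, -0.0697, 0.2402]
tool_rot: [3.141, -0.005, 3.023]
contact_force: [0.2, -1.4, -1.2]
opening: 0.0488
finger_force: 41.6
```

Request:
{"fn": "apply_moves", "kwargs": {"travel": [[10, -30, -5], [28, -75, -5], [48, -120, -5], [68, -170, -5], [88, -220, 0], [108, -268, 20], [124, -310, 60], [138, -343, 100], [138, -343, 100]], "turn": [0, 0, 0, 0, 0, 0, 0, 0, 0]}}

```text
time_s: 13.58
ee_pos: [0.4474, -0.3944, 0.1375]
tool_rot: [3.137, -0.006, 3.019]
contact_force: [0.4, 0.1, -0.7]
opening: 0.0491
finger_force: 41.9
```

Run:
```python
from h import *
s=r.observe();print(s['ee_pos'],s['tool_rot'],s['opening'])
im=save('top','top1.png'); P=cloud(im); 
cv2.imwrite('pics/c2.png',cv2.resize(im['color'][150:300,220:440],(792,540)))
im=save('wrist','w3.png');P=cloud(im,wristT(im,s)); z=P[...,2]; print(np.nanpercentile(P[(z>.012)&(z<.02)&(P[...,1]<-.2)],[1,99],axis=0))
```

```text
[ 0.44735475 -0.39444375  0.13753617] [ 3.13699592 -0.00576222  3.01871695] 0.0490630422266919
[[ 0.35525865 -0.46587436  0.0120047 ]
 [ 0.54327447 -0.23357511  0.01353339]]
```

View pics/w3.png

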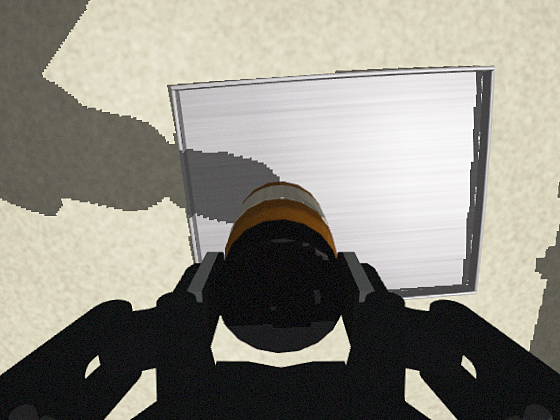

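Request:
{"fn": "apply_moves", "kwargs": {"travel": [[-1, 0, 25], [-1, 0, 40], [-1, 0, 47], [-1, 0, 51], [-1, 0, 52], [-1, 0, 52]], "turn": [0, 0, 0, 0, 0, 0]}}

```text
time_s: 14.42
ee_pos: [0.4519, -0.3946, 0.0898]
tool_rot: [-3.141, 0.001, 3.023]
contact_force: [-0.1, 0.5, -1.4]
opening: 0.0487
finger_force: 41.9
```

Request:
{"fn": "apply_moves", "kwargs": {"travel": [[0, 0, 0], [0, 0, 0], [0, 0, 0], [0, 0, -20], [0, 0, -60], [0, 0, -110], [0, 0, -160]], "turn": [0, 0, 0, 0, 0, 0, 0], "gripper": 75}}

```text
time_s: 15.3
ee_pos: [0.4515, -0.3942, 0.2508]
tool_rot: [3.142, -0.0, 3.023]
contact_force: [0.9, -0.9, 0.0]
opening: 0.0748
finger_force: 0.0
```

Run:
```python
from h import *
wcaps('w4.png',.08,.12)
```

```text
t 15.3 tcp [ 0.4515 -0.3942  0.2508] rot [ 3.1416 -0.      3.0228] shaker XY [ 0.4932 -0.3406]
px [280. 194.] 2803 c 0.4535 -0.3958 rad 0.0251 ztop 0.0974 tool d [-2.1 -1.4] shk [ 0.4954 -0.3419]
```

Request:
{"fn": "apply_moves", "kwargs": {"travel": [[-15, 50, 0], [-30, 100, 0], [-45, 150, 0], [-60, 205, 0], [-77, 260, 0], [-93, 315, 0], [-110, 370, 0], [-125, 425, 0], [-137, 480, 0], [-137, 518, 0]], "turn": [0, 0, 0, 0, 0, 0, 0, 0, 0, 0], "gripper": 85}}

```text
time_s: 16.6
ee_pos: [0.6497, 0.1063, 0.2487]
tool_rot: [3.142, 0.0, 3.024]
contact_force: [-0.4, 0.4, -0.7]
opening: 0.0849
finger_force: 0.0
```

Run:
```python
from h import *
wcaps('w5.png',.15,.175)
```

```text
t 16.6 tcp [0.6497 0.1063 0.2487] rot [3.1415e+00 1.0000e-04 3.0245e+00] shaker XY [0.6335 0.1792]
px [284. 218.] 4637 c 0.6522 0.1073 rad 0.0252 ztop 0.1644 tool d [-2.3  1.3] shk [0.6359 0.1805]
```

Request:
{"fn": "apply_moves", "kwargs": {"travel": [[-2, 1, 40], [-2, 1, 75], [-2, 1, 92], [-2, 1, 97], [-2, 1, 97]], "turn": [0, 0, 0, 0, 0]}}

```text
time_s: 17.27
ee_pos: [0.6517, 0.1043, 0.1531]
tool_rot: [3.141, 0.001, 3.023]
contact_force: [-0.2, 0.5, 0.6]
opening: 0.0851
finger_force: 0.0
```

Request:
{"fn": "apply_moves", "kwargs": {"travel": [[0, 0, 0], [0, 0, 0], [0, 0, 0], [0, 0, 0], [0, 0, 0], [0, 0, -15], [0, 0, -50], [0, 0, -90], [0, 0, -90]], "turn": [0, 0, 0, 0, 0, 0, 0, 0, 0], "gripper": 40, "newtons": 40}}

```text
time_s: 18.4
ee_pos: [0.6529, 0.1045, 0.2465]
tool_rot: [3.141, 0.007, 3.023]
contact_force: [0.5, 0.3, -1.6]
opening: 0.0486
finger_force: 42.0
```

Request:
{"fn": "apply_moves", "kwargs": {"travel": [[10, -30, -5], [28, -80, -5], [48, -135, -5], [68, -190, -5], [88, -245, 0], [108, -300, 20], [128, -355, 60], [145, -405, 95], [152, -425, 105], [152, -425, 105]], "turn": [0, 0, 0, 0, 0, 0, 0, 0, 0, 0]}}

```text
time_s: 19.65
ee_pos: [0.4472, -0.3, 0.1345]
tool_rot: [3.139, -0.005, 3.019]
contact_force: [0.9, 0.4, -1.8]
opening: 0.0489
finger_force: 42.2
```

Request:
{"fn": "apply_moves", "kwargs": {"travel": [[0, 0, 20], [0, 0, 35], [0, 0, 46], [0, 0, 50], [0, 0, 50], [0, 0, 50]], "turn": [0, 0, 0, 0, 0, 0]}}

```text
time_s: 20.4
ee_pos: [0.4503, -0.2997, 0.0878]
tool_rot: [-3.141, 0.001, 3.023]
contact_force: [-0.4, 0.5, -1.8]
opening: 0.049
finger_force: 42.3
```

Request:
{"fn": "apply_moves", "kwargs": {"travel": [[0, 0, 2], [0, 0, 2]], "turn": [0, 0]}}

```text
time_s: 20.65
ee_pos: [0.4507, -0.2999, 0.0868]
tool_rot: [-3.141, 0.002, 3.023]
contact_force: [-1.5, 1.4, 6.4]
opening: 0.0489
finger_force: 42.8
```

Request:
{"fn": "apply_moves", "kwargs": {"travel": [[0, 0, 0], [0, 0, 0], [0, 0, 0], [0, 0, -20], [0, 0, -60], [0, 0, -110], [0, 0, -165]], "turn": [0, 0, 0, 0, 0, 0, 0], "gripper": 75}}

```text
time_s: 21.52
ee_pos: [0.4495, -0.2992, 0.2512]
tool_rot: [3.141, -0.001, 3.023]
contact_force: [0.1, -0.5, -0.6]
opening: 0.0752
finger_force: 0.0
```

Run:
```python
from h import *
wcaps('w6.png',.08,.12)
im=save('side','side1.png'); P=cloud(im); x,y,z=np.moveaxis(P,-1,0)
for b in blobs(P,(abs(z-.14)<.006)&(x>.3)&(x<.75)&(y>.2),60): print(*b)
```

```text
t 21.525 tcp [ 0.4495 -0.2992  0.2512] rot [ 3.1410e+00 -1.0000e-03  3.0228e+00] shaker XY [ 0.4805 -0.2464]
px [284. 193.] 2794 c 0.4506 -0.2972 rad 0.0249 ztop 0.0974 tool d [-0.9  2.1] shk [ 0.4813 -0.2443]
px [171. 209.] 2778 c 0.4537 -0.3962 rad 0.0253 ztop 0.0974 tool d [-15.7 -95.8] shk [ 0.4956 -0.3423]
px [514. 252.] 4521 c 0.5417 -0.088 rad 0.0677 ztop 0.1112 tool d [-66.5 220.7] shk [ 0.5481 -0.0261]
[230.7 276. ] 243 [0.425  0.2991 0.14  ] [0.406 0.277 0.134] [0.448 0.316 0.142]
[170.3 280.2] 234 [0.5183 0.3825 0.139 ] [0.499 0.361 0.134] [0.541 0.402 0.143]
[192.7 322.8] 320 [0.4013 0.4334 0.1394] [0.381 0.411 0.134] [0.425 0.453 0.143]
```

Request:
{"fn": "apply_moves", "kwargs": {"travel": [[9, 59, 0], [18, 118, 0], [28, 177, 0], [37, 236, 0], [46, 295, 0], [56, 354, 0], [65, 413, 0], [75, 472, 0], [84, 531, 0], [93, 590, 0]], "turn": [0, 0, 0, 0, 0, 0, 0, 0, 0, 0], "gripper": 85}}

```text
time_s: 22.88
ee_pos: [0.427, 0.2993, 0.2497]
tool_rot: [-3.141, 0.0, 3.023]
contact_force: [0.4, -0.5, -0.0]
opening: 0.0852
finger_force: 0.0
```

Request:
{"fn": "apply_moves", "kwargs": {"travel": [[0, 0, 0], [0, 0, 0]], "turn": [0, 0]}}

```text
time_s: 23.12
ee_pos: [0.4269, 0.2972, 0.2494]
tool_rot: [-3.14, -0.001, 3.024]
contact_force: [-0.1, -0.7, -0.7]
opening: 0.085
finger_force: 0.0
```

Run:
```python
from h import *
wcaps('w7.png',.125,.16)
```

```text
t 23.125 tcp [0.4269 0.2972 0.2494] rot [-3.1402e+00 -1.1000e-03  3.0238e+00] shaker XY [0.3905 0.3437]
px [462. 157.] 2852 c 0.4066 0.4291 rad 0.0218 ztop 0.1394 tool d [ 35.7 128.6] shk [0.3554 0.4724]
px [279. 212.] 2518 c 0.4317 0.2943 rad 0.0212 ztop 0.1394 tool d [-5.1 -2.4] shk [0.3956 0.3413]
px [380. 314.] 555 c 0.5257 0.3698 rad 0.019 ztop 0.1393 tool d [-89.6  83.6] shk [0.4805 0.4269]
```

Request:
{"fn": "apply_moves", "kwargs": {"travel": [[-5, -2, 50], [-5, -2, 90], [-5, -2, 115], [-5, -2, 123], [-5, -2, 123]], "turn": [0, 0, 0, 0, 0]}}

```text
time_s: 23.8
ee_pos: [0.4325, 0.2939, 0.1275]
tool_rot: [-3.141, -0.0, 3.021]
contact_force: [0.3, -0.1, 0.4]
opening: 0.0852
finger_force: 0.0
```

Request:
{"fn": "apply_moves", "kwargs": {"travel": [[0, 0, 0], [0, 0, 0], [0, 0, 0], [0, 0, 0], [0, 0, 0], [0, 0, 0], [0, 0, -20], [0, 0, -70], [0, 0, -120], [0, 0, -160]], "turn": [0, 0, 0, 0, 0, 0, 0, 0, 0, 0], "gripper": 30, "newtons": 60}}

```text
time_s: 25.05
ee_pos: [0.4319, 0.2948, 0.2888]
tool_rot: [-3.141, 0.0, 3.023]
contact_force: [0.8, 0.9, -2.0]
opening: 0.0383
finger_force: 61.3
```

Run:
```python
from h import *
im=np.load('pics/w5.npz'); s={'tool_rot':[3.1415,.0001,3.0245],'ee_pos':[.6497,.1063,.2487]}
P=cloud(im,wristT(im,s)); XY=P[...,:2]@A.T; z=P[...,2]
for nm,lo,hi in(('rail',.64,.70),('bar',.52,.62)):
    m=(z>.119)&(z<.13)&(XY[...,0]>lo)&(XY[...,0]<hi)&(XY[...,1]>-.05)&(XY[...,1]<.15); print(nm,m.sum(),np.percentile(XY[m],[1,5,50,95,99],axis=0).round(4).tolist())
m=(abs(z-.07)<.004)&(XY[...,1]>.03)&(XY[...,1]<.14)&(XY[...,0]>.57)&(XY[...,0]<.7);print('deck',np.percentile(XY[m][:,0],[1,99]))
s=r.observe(); print(s['ee_pos'],A@s['ee_pos'][:2],s['tool_rot'])
```

```text
rail 4765 [[0.664, -0.047], [0.6644, -0.0372], [0.671, 0.0566], [0.6788, 0.1409], [0.6797, 0.1479]]
bar 5221 [[0.5588, -0.0312], [0.5596, -0.0224], [0.5666, 0.0641], [0.5739, 0.1418], [0.5747, 0.1483]]
deck [0.57724196 0.6660136 ]
[0.43189776 0.29480151 0.28875572] [0.39574898 0.34179869] [-3.14143245e+00  1.62266153e-04  3.02317704e+00]
```

Request:
{"fn": "apply_moves", "kwargs": {"travel": [[-15, -22, -3], [-45, -65, -3], [-80, -115, -3], [-115, -165, -3], [-150, -215, -3], [-180, -260, -3], [-208, -298, -2], [-228, -325, 0], [-228, -325, 0], [-228, -325, 0]], "turn": [0, 0, 0, 0, 0, 0, 0, 0, 0, 0]}}

```text
time_s: 26.3
ee_pos: [0.6194, -0.0545, 0.2864]
tool_rot: [3.141, -0.002, 3.023]
contact_force: [0.5, -0.3, -2.4]
opening: 0.0384
finger_force: 61.5
```

Request:
{"fn": "apply_moves", "kwargs": {"travel": [[0, 0, 30], [0, 0, 60], [0, 0, 78], [0, 0, 85], [0, 0, 85], [0, 0, 85]], "turn": [0, 0, 0, 0, 0, 0]}}

```text
time_s: 27.05
ee_pos: [0.6206, -0.0547, 0.2035]
tool_rot: [-3.141, 0.002, 3.023]
contact_force: [-0.7, -0.3, -3.2]
opening: 0.0385
finger_force: 61.5
```

Request:
{"fn": "apply_moves", "kwargs": {"travel": [[0, 0, 3], [0, 0, 5], [0, 0, 7], [0, 0, 7]], "turn": [0, 0, 0, 0]}}

```text
time_s: 27.55
ee_pos: [0.6208, -0.055, 0.1985]
tool_rot: [-3.141, 0.004, 3.023]
contact_force: [-3.1, 0.7, 12.0]
opening: 0.0381
finger_force: 63.0
```

Request:
{"fn": "apply_moves", "kwargs": {"travel": [[0, 0, 0], [0, 0, 0], [0, 0, 0], [0, 0, -15], [0, 0, -50], [0, 0, -90]], "turn": [0, 0, 0, 0, 0, 0], "gripper": 65}}

```text
time_s: 28.3
ee_pos: [0.6198, -0.0549, 0.2866]
tool_rot: [-3.142, -0.001, 3.023]
contact_force: [0.9, -0.0, 0.2]
opening: 0.0648
finger_force: 0.0
```

Run:
```python
from h import *
wcaps('w8.png',.195,.23)
im=save('side','side2.png'); P=cloud(im); x,y,z=np.moveaxis(P,-1,0)
for b in blobs(P,(abs(z-.14)<.006)&(x>.3)&(x<.75)&(y>.2),60): print(*b)
```

```text
t 28.3 tcp [ 0.6198 -0.0549  0.2866] rot [-3.1416e+00 -6.0000e-04  3.0228e+00] shaker XY [0.622  0.0157]
px [281. 219.] 3343 c 0.6199 -0.056 rad 0.0213 ztop 0.2094 tool d [-0.2 -1.1] shk [0.6222 0.0145]
[170.2 280.3] 234 [0.5179 0.383  0.139 ] [0.499 0.362 0.134] [0.541 0.4   0.142]
[192.7 322.9] 327 [0.401  0.4338 0.1395] [0.38  0.41  0.134] [0.423 0.452 0.143]
```

Request:
{"fn": "apply_moves", "kwargs": {"travel": [[28, 46, 0], [56, 92, 0], [84, 140, 0], [112, 190, 0], [140, 238, 10], [168, 285, 20], [196, 332, 35], [224, 378, 35], [250, 424, 35], [272, 458, 35]], "turn": [0, 0, 0, 0, 0, 0, 0, 0, 0, 0], "gripper": 85}}

```text
time_s: 29.65
ee_pos: [0.4031, 0.434, 0.2505]
tool_rot: [3.141, 0.0, 3.024]
contact_force: [0.6, 0.3, 0.4]
opening: 0.085
finger_force: 0.0
```

Request:
{"fn": "apply_moves", "kwargs": {"travel": [[0, 0, 0], [0, 0, 0]], "turn": [0, 0]}}

```text
time_s: 29.9
ee_pos: [0.4042, 0.4319, 0.2503]
tool_rot: [-3.141, 0.0, 3.023]
contact_force: [-0.3, 0.5, 0.4]
opening: 0.0847
finger_force: 0.0
```

Run:
```python
from h import *
wcaps('w9.png',.125,.16)
```

```text
t 29.9 tcp [0.4042 0.4319 0.2503] rot [-3.1410e+00  1.0000e-04  3.0233e+00] shaker XY [0.3527 0.4749]
px [280. 208.] 2524 c 0.4068 0.4297 rad 0.0213 ztop 0.1394 tool d [-2.8 -1.9] shk [0.3555 0.473 ]
px [235. 344.] 1569 c 0.5236 0.3781 rad 0.0213 ztop 0.1393 tool d [-124.9  -39.3] shk [0.4775 0.4349]
```

Request:
{"fn": "apply_moves", "kwargs": {"travel": [[-3, -2, 50], [-3, -2, 90], [-3, -2, 115], [-3, -2, 124], [-3, -2, 124]], "turn": [0, 0, 0, 0, 0]}}

```text
time_s: 30.58
ee_pos: [0.4075, 0.429, 0.1264]
tool_rot: [-3.141, -0.0, 3.022]
contact_force: [0.8, -0.3, 0.0]
opening: 0.0848
finger_force: 0.0
```

Request:
{"fn": "apply_moves", "kwargs": {"travel": [[0, 0, 0], [0, 0, 0], [0, 0, 0], [0, 0, 0], [0, 0, 0], [0, 0, 0], [0, 0, -20], [0, 0, -70], [0, 0, -120], [0, 0, -160]], "turn": [0, 0, 0, 0, 0, 0, 0, 0, 0, 0], "gripper": 30, "newtons": 60}}

```text
time_s: 31.82
ee_pos: [0.4067, 0.4296, 0.2875]
tool_rot: [-3.141, -0.0, 3.023]
contact_force: [0.5, 0.8, -3.6]
opening: 0.0382
finger_force: 61.4
```

Request:
{"fn": "apply_moves", "kwargs": {"travel": [[-15, -22, -3], [-50, -70, -3], [-90, -125, -3], [-130, -180, -3], [-170, -235, -3], [-205, -290, -3], [-240, -335, -2], [-268, -378, 0], [-268, -378, 0], [-268, -378, 0]], "turn": [0, 0, 0, 0, 0, 0, 0, 0, 0, 0]}}

```text
time_s: 33.08
ee_pos: [0.6277, 0.0223, 0.285]
tool_rot: [3.141, -0.003, 3.022]
contact_force: [-0.7, 1.1, -3.8]
opening: 0.0386
finger_force: 62.0
```

Request:
{"fn": "apply_moves", "kwargs": {"travel": [[0, 0, 30], [0, 0, 60], [0, 0, 76], [0, 0, 84], [0, 0, 86], [0, 0, 86]], "turn": [0, 0, 0, 0, 0, 0]}}

```text
time_s: 33.83
ee_pos: [0.6288, 0.0228, 0.2012]
tool_rot: [-3.142, 0.002, 3.023]
contact_force: [1.5, 0.6, -3.0]
opening: 0.0384
finger_force: 62.0
```

Request:
{"fn": "apply_moves", "kwargs": {"travel": [[0, 0, 2], [0, 0, 4], [0, 0, 5], [0, 0, 5]], "turn": [0, 0, 0, 0]}}

```text
time_s: 34.33
ee_pos: [0.629, 0.0226, 0.1975]
tool_rot: [-3.142, 0.003, 3.023]
contact_force: [-2.0, -0.5, 5.9]
opening: 0.0383
finger_force: 63.2
```

Request:
{"fn": "apply_moves", "kwargs": {"travel": [[0, 0, 0], [0, 0, 0], [0, 0, 0], [0, 0, -15], [0, 0, -50], [0, 0, -90]], "turn": [0, 0, 0, 0, 0, 0], "gripper": 65}}

```text
time_s: 35.08
ee_pos: [0.628, 0.0227, 0.2867]
tool_rot: [-3.141, -0.001, 3.023]
contact_force: [0.7, 0.2, 0.3]
opening: 0.065
finger_force: 0.0
```

Run:
```python
from h import *
wcaps('w10.png',.195,.23)
im=save('side','side3.png'); P=cloud(im); x,y,z=np.moveaxis(P,-1,0)
for b in blobs(P,(abs(z-.14)<.006)&(x>.3)&(x<.75)&(y>.2),60): print(*b)
```

```text
t 35.075 tcp [0.628  0.0227 0.2867] rot [-3.1415e+00 -6.0000e-04  3.0228e+00] shaker XY [0.6214 0.0936]
px [281. 219.] 3341 c 0.6284 0.0221 rad 0.0213 ztop 0.2093 tool d [-0.5 -0.5] shk [0.6219 0.0931]
px [159. 220.] 3414 c 0.6201 -0.0563 rad 0.0217 ztop 0.2093 tool d [ -1.5 -79.4] shk [0.6225 0.0142]
[192.7 285. ] 253 [0.4705 0.3644 0.1394] [0.452 0.342 0.134] [0.491 0.384 0.142]
```

Request:
{"fn": "apply_moves", "kwargs": {"travel": [[25, 42, 0], [50, 84, 0], [75, 126, 0], [100, 168, 0], [125, 210, 10], [150, 250, 25], [172, 288, 35], [191, 318, 35], [191, 318, 35], [191, 318, 35]], "turn": [0, 0, 0, 0, 0, 0, 0, 0, 0, 0], "gripper": 85}}

```text
time_s: 36.42
ee_pos: [0.4765, 0.3608, 0.2505]
tool_rot: [-3.141, 0.0, 3.023]
contact_force: [0.2, 0.7, -0.2]
opening: 0.0851
finger_force: 0.0
```

Run:
```python
from h import *
wcaps('w11.png',.125,.16)
```

```text
t 36.425 tcp [0.4765 0.3608 0.2505] rot [-3.1413e+00  5.0000e-04  3.0231e+00] shaker XY [0.4326 0.4125]
px [281. 204.] 2536 c 0.4765 0.3599 rad 0.0213 ztop 0.1393 tool d [-0.2 -0.9] shk [0.4327 0.4115]
```

Request:
{"fn": "apply_moves", "kwargs": {"travel": [[0, -1, 50], [0, -1, 90], [0, -1, 115], [0, -1, 124], [0, -1, 124]], "turn": [0, 0, 0, 0, 0]}}

```text
time_s: 37.1
ee_pos: [0.4767, 0.3593, 0.1264]
tool_rot: [-3.141, -0.0, 3.022]
contact_force: [0.0, 0.7, -0.6]
opening: 0.0855
finger_force: 0.0
```

Request:
{"fn": "apply_moves", "kwargs": {"travel": [[0, 0, 0], [0, 0, 0], [0, 0, 0], [0, 0, 0], [0, 0, 0], [0, 0, 0], [0, 0, -20], [0, 0, -70], [0, 0, -120], [0, 0, -160]], "turn": [0, 0, 0, 0, 0, 0, 0, 0, 0, 0], "gripper": 30, "newtons": 60}}

```text
time_s: 38.35
ee_pos: [0.4759, 0.36, 0.2877]
tool_rot: [-3.141, -0.0, 3.023]
contact_force: [1.4, 0.3, -2.4]
opening: 0.0386
finger_force: 61.2
```

Request:
{"fn": "apply_moves", "kwargs": {"travel": [[-15, -18, -3], [-40, -50, -3], [-70, -88, -3], [-100, -125, -3], [-130, -163, -3], [-160, -200, -3], [-180, -225, -2], [-191, -239, 0], [-191, -239, 0], [-191, -239, 0]], "turn": [0, 0, 0, 0, 0, 0, 0, 0, 0, 0]}}

```text
time_s: 39.6
ee_pos: [0.6368, 0.1012, 0.2861]
tool_rot: [3.141, -0.001, 3.024]
contact_force: [0.4, -0.1, -2.0]
opening: 0.0383
finger_force: 61.2
```

Request:
{"fn": "apply_moves", "kwargs": {"travel": [[0, 0, 30], [0, 0, 60], [0, 0, 76], [0, 0, 84], [0, 0, 86], [0, 0, 86]], "turn": [0, 0, 0, 0, 0, 0]}}

```text
time_s: 40.35
ee_pos: [0.6381, 0.1002, 0.2013]
tool_rot: [3.141, 0.002, 3.023]
contact_force: [-0.1, -0.6, -1.5]
opening: 0.0388
finger_force: 61.3
```

Request:
{"fn": "apply_moves", "kwargs": {"travel": [[0, 0, 2], [0, 0, 4], [0, 0, 5], [0, 0, 5]], "turn": [0, 0, 0, 0]}}

```text
time_s: 40.85
ee_pos: [0.6382, 0.1001, 0.1975]
tool_rot: [3.141, 0.003, 3.023]
contact_force: [-2.0, 0.1, 5.8]
opening: 0.0384
finger_force: 62.5
```

Request:
{"fn": "apply_moves", "kwargs": {"travel": [[0, 0, 0], [0, 0, 0], [0, 0, 0], [0, 0, -15], [0, 0, -50], [0, 0, -90]], "turn": [0, 0, 0, 0, 0, 0], "gripper": 65}}

```text
time_s: 41.6
ee_pos: [0.6373, 0.1001, 0.2867]
tool_rot: [-3.141, -0.001, 3.023]
contact_force: [0.8, -0.7, 0.9]
opening: 0.0648
finger_force: 0.0
```

Run:
```python
from h import *
wcaps('w12.png',.195,.23)
```

```text
t 41.6 tcp [0.6373 0.1001 0.2867] rot [-3.1414e+00 -5.0000e-04  3.0229e+00] shaker XY [0.6218 0.1716]
px [ 45. 219.] 3327 c 0.6198 -0.0556 rad 0.0218 ztop 0.2093 tool d [  -1.1 -156.6] shk [0.6221 0.015 ]
px [159. 219.] 3417 c 0.6286 0.0216 rad 0.0219 ztop 0.2093 tool d [ -0.7 -78.9] shk [0.6221 0.0927]
px [282. 219.] 3331 c 0.638 0.0993 rad 0.0213 ztop 0.2093 tool d [-0.8 -0.7] shk [0.6226 0.1709]
```

Request:
{"fn": "apply_moves", "kwargs": {"travel": [[40, -15, 0], [85, -32, 0], [130, -49, 0], [175, -65, 0], [220, -82, 0], [220, -82, 40], [220, -82, 40]], "turn": [0, 0, 0, 0, 0, 0, 0], "gripper": 85}}

```text
time_s: 42.52
ee_pos: [0.4076, 0.0448, 0.2445]
tool_rot: [-3.141, -0.003, 3.023]
contact_force: [0.1, -0.2, 0.6]
opening: 0.0853
finger_force: 0.0
```

Run:
```python
from h import *
s=r.observe(); im=save('wrist','w13.png'); P=cloud(im,wristT(im,s)); z=P[...,2]; XY=P[...,:2]@A.T
print(s['ee_pos'],s['tool_rot'],A@s['ee_pos'][:2])
m=(XY[...,0]<.445)&(XY[...,0]>.36)&(z>.11)&(z<.17)&(abs(XY[...,1]-.09)<.04)
print(np.percentile(np.c_[XY[m],z[m]],[2,50,98],axis=0).round(4))
```

```text
[0.40758743 0.04477899 0.24448862] [-3.14145512e+00 -2.64559805e-03  3.02252846e+00] [0.39989828 0.09063135]
[[0.3757 0.0815 0.1364]
 [0.4078 0.0898 0.1428]
 [0.4435 0.0982 0.145 ]]
```

Request:
{"fn": "apply_moves", "kwargs": {"travel": [[0, -1, 45], [0, -1, 85], [0, -1, 106], [0, -1, 113], [0, -1, 113]], "turn": [0, 0, 0, 0, 0]}}

```text
time_s: 43.2
ee_pos: [0.4104, 0.0437, 0.1332]
tool_rot: [-3.142, 0.001, 3.023]
contact_force: [0.4, 0.7, -0.4]
opening: 0.085
finger_force: 0.0
```

Request:
{"fn": "apply_moves", "kwargs": {"travel": [[0, 0, 0], [0, 0, 0], [0, 0, 0], [0, 0, 0], [0, 0, 0], [0, 0, 0]], "turn": [0, 0, 0, 0, 0, 0], "gripper": 10, "newtons": 60}}

```text
time_s: 43.95
ee_pos: [0.4095, 0.0438, 0.1326]
tool_rot: [3.141, 0.001, 3.023]
contact_force: [-1.4, 0.8, 4.6]
opening: 0.0164
finger_force: 58.5
```

```bash
python3 -c "
from circ import *
rows(list(range(26,580,20))+[580,590,600,610,620,630,640,650,660,670,680,690],(-5,39.7))"
```

```text
26 -> 206 [[0, -13, 4], [0, -24, 12], [0, -32, 23], [0, -35, 37], [0, -33, 51], [0, -27, 63], [0, -17, 73], [0, -5, 79], [0, 9, 79], [0, 23, 76]]
226 -> 406 [[0, 11, -9], [0, 19, -20], [0, 22, -34], [0, 20, -47], [0, 14, -60], [0, 4, -69], [0, -8, -75], [0, -22, -76], [0, -36, -72], [0, -47, -64]]
426 -> 590 [[0, -8, 11], [0, -11, 25], [0, -9, 39], [0, -3, 51], [0, 7, 61], [0, 19, 67], [0, 33, 67], [0, 47, 64], [0, 55, 58], [0, 60, 53]]
600 -> 690 [[0, 4, -5], [0, 7, -12], [0, 8, -18], [0, 9, -25], [0, 8, -32], [0, 7, -39], [0, 4, -45], [0, 0, -51], [0, -5, -56], [0, -11, -60]]
```

Request:
{"fn": "apply_moves", "kwargs": {"travel": [[0, -13, 4], [0, -24, 12], [0, -32, 23], [0, -35, 37], [0, -33, 51], [0, -27, 63], [0, -17, 73], [0, -5, 79], [0, 9, 79], [0, 23, 76]], "turn": [0, 0, 0, 0, 0, 0, 0, 0, 0, 0]}}

```text
time_s: 45.2
ee_pos: [0.412, 0.0652, 0.0559]
tool_rot: [-3.137, 0.0, 3.021]
contact_force: [-4.0, -9.3, 14.0]
opening: 0.0161
finger_force: 60.7
```

Request:
{"fn": "apply_moves", "kwargs": {"travel": [[0, 11, -9], [0, 19, -20], [0, 22, -34], [0, 20, -47], [0, 14, -60], [0, 4, -69], [0, -8, -75], [0, -22, -76], [0, -36, -72], [0, -47, -64]], "turn": [0, 0, 0, 0, 0, 0, 0, 0, 0, 0]}}

```text
time_s: 46.45
ee_pos: [0.4065, 0.0195, 0.1199]
tool_rot: [3.14, 0.001, 3.023]
contact_force: [4.9, 10.3, -5.8]
opening: 0.016
finger_force: 59.5
```

Request:
{"fn": "apply_moves", "kwargs": {"travel": [[0, -8, 11], [0, -11, 25], [0, -9, 39], [0, -3, 51], [0, 7, 61], [0, 19, 67], [0, 33, 67], [0, 47, 64], [0, 55, 58], [0, 60, 53]], "turn": [0, 0, 0, 0, 0, 0, 0, 0, 0, 0]}}

```text
time_s: 47.7
ee_pos: [0.4135, 0.0796, 0.0671]
tool_rot: [-3.141, -0.0, 3.023]
contact_force: [3.3, -3.6, -5.0]
opening: 0.016
finger_force: 59.8
```

Run:
```python
from h import *
s=r.observe(); print(s['ee_pos'],s['contact_force'],A@s['ee_pos'][:2])
im=save('top','top2.png'); cv2.imwrite('pics/c3.png',cv2.resize(im['color'][130:290,200:360],(640,600)))
P=cloud(im);x,y,z=np.moveaxis(P,-1,0)
for b in blobs(P,(abs(z-.211)<.006)&(x>.5)&(x<.75)&(y>-.2),40): print(*b)
```

```text
[0.41353779 0.07955659 0.06708794] [ 3.27913751 -3.62085172 -4.95656939] [0.40187345 0.125859  ]
[248.8 171. ] 127 [0.6422 0.1021 0.2118] [0.622 0.083 0.206] [0.662 0.12  0.217]
[274.8 174.5] 132 [0.6325 0.0237 0.2111] [0.613 0.005 0.205] [0.654 0.045 0.217]
[300.6 177.5] 130 [ 0.6252 -0.0546  0.2117] [ 0.605 -0.073  0.205] [ 0.646 -0.034  0.217]
```

View pics/c3.png

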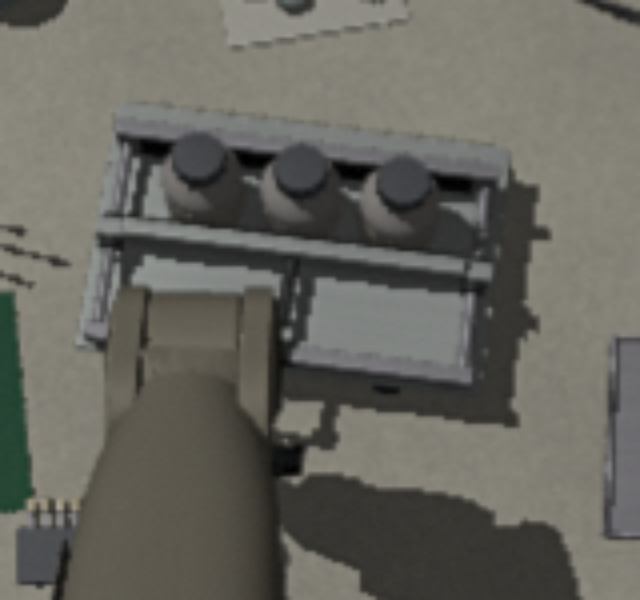

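Request:
{"fn": "apply_moves", "kwargs": {"travel": [[0, 4, -5], [0, 7, -12], [0, 8, -18], [0, 9, -25], [0, 8, -32], [0, 7, -39]], "turn": [0, 0, 0, 0, 0, 0]}}

```text
time_s: 48.5
ee_pos: [0.4144, 0.0868, 0.1069]
tool_rot: [3.141, 0.0, 3.023]
contact_force: [3.3, 0.5, -5.2]
opening: 0.0163
finger_force: 59.6
```

Request:
{"fn": "apply_moves", "kwargs": {"travel": [[0, -3, -6], [0, -7, -12], [0, -7, -12]], "turn": [0, 0, 0]}}

```text
time_s: 48.88
ee_pos: [0.4136, 0.0794, 0.1192]
tool_rot: [3.141, 0.001, 3.023]
contact_force: [0.0, 2.4, 5.5]
opening: 0.0161
finger_force: 60.5
```

Request:
{"fn": "apply_moves", "kwargs": {"travel": [[0, -5, -5], [0, -11, -9], [0, -11, -9], [0, -11, -9]], "turn": [0, 0, 0, 0]}}

```text
time_s: 49.38
ee_pos: [0.4125, 0.0702, 0.1272]
tool_rot: [3.137, 0.0, 3.024]
contact_force: [3.7, 9.8, -4.3]
opening: 0.016
finger_force: 59.8
```

Request:
{"fn": "apply_moves", "kwargs": {"travel": [[0, -6, -3], [0, -13, -5], [0, -13, -5], [0, -13, -5]], "turn": [0, 0, 0, 0]}}

```text
time_s: 49.88
ee_pos: [0.4113, 0.0603, 0.1317]
tool_rot: [3.129, 0.0, 3.026]
contact_force: [8.3, 23.4, -9.2]
opening: 0.016
finger_force: 59.6
```

Request:
{"fn": "apply_moves", "kwargs": {"travel": [[0, -4, -1], [0, -6, -1], [0, -6, -1]], "turn": [0, 0, 0]}}

```text
time_s: 50.25
ee_pos: [0.4109, 0.0566, 0.1326]
tool_rot: [3.124, 0.0, 3.028]
contact_force: [9.5, 31.8, -11.4]
opening: 0.0163
finger_force: 59.8
```

Firm. Release the crank, back off and check.

Request:
{"fn": "apply_moves", "kwargs": {"travel": [[0, 5, 1], [0, 6, 1]], "turn": [0, 0]}}

```text
time_s: 50.5
ee_pos: [0.4113, 0.0604, 0.1317]
tool_rot: [3.13, 0.0, 3.026]
contact_force: [7.4, 20.9, -10.2]
opening: 0.016
finger_force: 59.6
```

Request:
{"fn": "apply_moves", "kwargs": {"travel": [[0, 0, 0], [0, 0, 0], [0, 0, 0], [0, 0, 0], [0, 0, -20], [0, 0, -60], [0, 0, -110], [10, -50, -130], [20, -100, -130], [30, -150, -130]], "turn": [0, 0, 0, 0, 0, 0, 0, 0, 0, 0], "gripper": 85}}

```text
time_s: 51.75
ee_pos: [0.3622, -0.0912, 0.2627]
tool_rot: [-3.14, 0.0, 3.023]
contact_force: [0.9, -0.5, -0.4]
opening: 0.0849
finger_force: 0.0
```

Run:
```python
from h import *
im=save('side','side4.png'); P=cloud(im);x,y,z=np.moveaxis(P,-1,0)
for b in blobs(P,(abs(z-.21)<.006)&(x>.5)&(x<.75)&(y>-.2),40): print(*b)
print(r.observe()['contact_force'],r.observe()['time_s'])
```

```text
[259.  156.8] 95 [ 0.6216 -0.0512  0.2084] [ 0.603 -0.074  0.204] [ 0.645 -0.033  0.211]
[238.3 166.9] 110 [0.631  0.0264 0.2082] [0.613 0.006 0.204] [0.652 0.043 0.211]
[215.9 177.7] 118 [0.6406 0.1032 0.2083] [0.622 0.082 0.204] [0.664 0.122 0.21 ]
[ 0.36696033 -1.92031952  0.30393194] 51.8
```

View pics/side4.png

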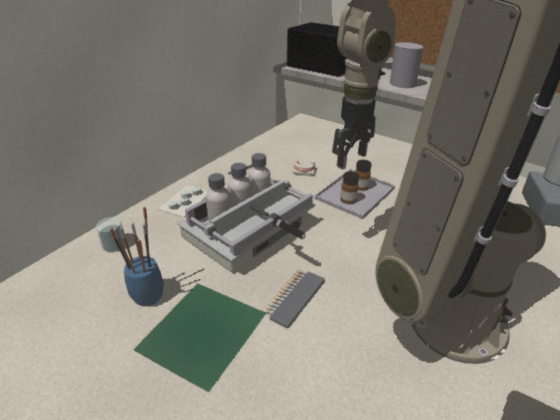

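Run:
```python
from h import *
s=r.observe(); im=save('wrist','w14.png'); P=cloud(im,wristT(im,s)); z=P[...,2]; XY=P[...,:2]@A.T
m=(XY[...,0]<.445)&(XY[...,0]>.37)&(z>.11)&(z<.17)&(abs(XY[...,1]-.1)<.05)
print(m.sum(),np.percentile(np.c_[XY[m],z[m]],[2,50,98],axis=0).round(4))
im=save('top','top3.png')
P=cloud(im);z=P[...,2];XY=P[...,:2]@A.T
m=(XY[...,0]<.445)&(XY[...,0]>.38)&(z>.11)&(z<.17)&(abs(XY[...,1]-.1)<.05)
print('top',m.sum(),np.percentile(np.c_[XY[m],z[m]],[2,50,98],axis=0).round(4))
for lo,hi in((.65,.7),(.56,.622)):
    w=(XY[...,0]>lo)&(XY[...,0]<hi)&(z>.118)&(z<.130)&(XY[...,1]<.22)&(XY[...,1]>-.03); print(np.percentile(XY[w][:,0],[3,50,97]).round(4))
```

```text
1905 [[0.3757 0.1135 0.1202]
 [0.4074 0.1184 0.1304]
 [0.4433 0.129  0.1334]]
top 122 [[0.3815 0.1172 0.123 ]
 [0.4119 0.1253 0.1338]
 [0.4432 0.1344 0.1418]]
[0.6621 0.6708 0.6788]
[0.5826 0.5918 0.61  ]
```

Request:
{"fn": "apply_moves", "kwargs": {"travel": [[0, 50, 0], [-5, 100, 0], [-10, 130, -20], [-10, 130, -20], [-10, 130, -20], [-10, 130, -20], [-10, 130, -20], [-10, 130, -20], [-10, 130, -20], [-10, 130, -20]], "turn": [0, 0, 0, 0, 0, 0, 0, 0, 0, 0]}}

```text
time_s: 53.15
ee_pos: [0.3884, 0.038, 0.2823]
tool_rot: [-3.142, 0.0, 3.023]
contact_force: [0.5, 0.5, 0.2]
opening: 0.0849
finger_force: 0.0
```

```bash
cat > hd.py <<'E'
from h import *
s=r.observe(); im=save('wrist','w15.png'); P=cloud(im,wristT(im,s)); z=P[...,2]; XY=P[...,:2]@A.T
print(s['time_s'],s['ee_pos'],A@s['ee_pos'][:2],s['tool_rot'])
m=(XY[...,0]<.445)&(XY[...,0]>.37)&(z>.11)&(z<.17)&(abs(XY[...,1]-.1)<.05)
print(m.sum(),np.percentile(np.c_[XY[m],z[m]],[2,50,98],axis=0).round(4))
w=(z>.119)&(z<.13)&(XY[...,0]>.55)&(XY[...,0]<.62)&(XY[...,1]>-.05)&(XY[...,1]<.25); print('bar',w.sum(),np.percentile(XY[w][:,0],[1,5,50,95,99]).round(4) if w.any() else '')
E
python3 hd.py
```

```text
53.15 [0.3884405  0.03804147 0.28225819] [0.38163713 0.08176965] [-3.14150070e+00  4.96320565e-07  3.02252840e+00]
1677 [[0.3757 0.1143 0.123 ]
 [0.4075 0.1219 0.131 ]
 [0.4433 0.1314 0.1334]]
bar 0
```

View pics/w15.png

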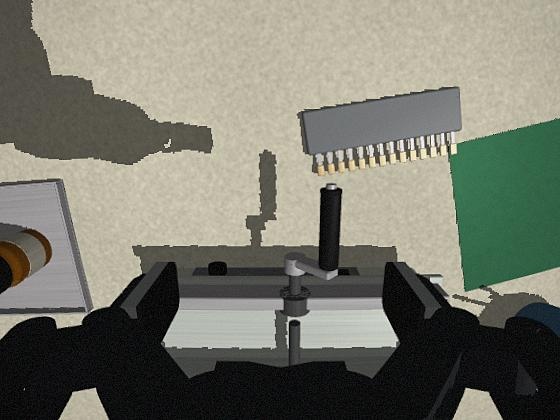

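Request:
{"fn": "apply_moves", "kwargs": {"travel": [[-18, 40, 20], [-18, 41, 60], [-18, 41, 105], [-18, 41, 145], [-18, 41, 162], [-18, 41, 162], [-18, 41, 162]], "turn": [0, 0, 0, 0, 0, 0, 0]}}

```text
time_s: 54.08
ee_pos: [0.4119, 0.0767, 0.1211]
tool_rot: [3.142, 0.001, 3.023]
contact_force: [0.3, 0.3, -0.1]
opening: 0.0853
finger_force: 0.0
```

Request:
{"fn": "apply_moves", "kwargs": {"travel": [[0, 0, 0], [0, 0, 0], [0, 0, 0], [0, 0, 0], [0, 0, 0], [0, 0, 0], [0, 0, 0]], "turn": [0, 0, 0, 0, 0, 0, 0], "gripper": 10, "newtons": 60}}

```text
time_s: 54.95
ee_pos: [0.4114, 0.0776, 0.1206]
tool_rot: [3.14, 0.0, 3.024]
contact_force: [-0.6, 5.0, 2.6]
opening: 0.0161
finger_force: 58.4
```

Request:
{"fn": "apply_moves", "kwargs": {"travel": [[0, -3, -2], [0, -5, -4], [0, -5, -4], [0, -5, -4]], "turn": [0, 0, 0, 0]}}

```text
time_s: 55.45
ee_pos: [0.4109, 0.0737, 0.1241]
tool_rot: [3.137, 0.0, 3.024]
contact_force: [1.2, 9.6, -2.4]
opening: 0.016
finger_force: 58.8
```

Request:
{"fn": "apply_moves", "kwargs": {"travel": [[0, -3, -2], [0, -6, -4], [0, -6, -4], [0, -6, -4]], "turn": [0, 0, 0, 0]}}

```text
time_s: 55.95
ee_pos: [0.4103, 0.0686, 0.1276]
tool_rot: [3.135, -0.0, 3.025]
contact_force: [4.8, 13.3, -8.3]
opening: 0.0161
finger_force: 58.9
```

Request:
{"fn": "apply_moves", "kwargs": {"travel": [[0, -5, -3], [0, -11, -5], [0, -16, -6], [0, -21, -7], [0, -21, -7], [0, -21, -7]], "turn": [0, 0, 0, 0, 0, 0]}}

```text
time_s: 56.7
ee_pos: [0.4083, 0.0525, 0.1329]
tool_rot: [3.122, -0.001, 3.028]
contact_force: [14.4, 34.9, -24.5]
opening: 0.016
finger_force: 59.2
```

Request:
{"fn": "apply_moves", "kwargs": {"travel": [[0, 0, 0], [0, 0, 0], [0, 0, 0], [0, 0, 0], [0, 0, 0], [0, 0, -30], [0, 0, -80], [0, 0, -140], [0, 0, -140], [0, 0, -140]], "turn": [0, 0, 0, 0, 0, 0, 0, 0, 0, 0], "gripper": 50}}

```text
time_s: 57.95
ee_pos: [0.4073, 0.0447, 0.2749]
tool_rot: [-3.141, -0.0, 3.023]
contact_force: [0.3, 0.8, -0.5]
opening: 0.0498
finger_force: 0.0
```

```bash
python3 hd.py
```

```text
57.95 [0.40725038 0.04474418 0.27491104] [0.39956733 0.09055861] [-3.14085402e+00 -3.91580585e-05  3.02264915e+00]
1798 [[0.3759 0.1168 0.121 ]
 [0.4082 0.1245 0.1282]
 [0.4434 0.1338 0.1306]]
bar 216 [0.584  0.5846 0.5905 0.5992 0.6002]
```

Request:
{"fn": "apply_moves", "kwargs": {"travel": [[0, 34, 10], [0, 34, 50], [0, 34, 95], [0, 34, 140], [0, 34, 158], [0, 34, 158], [0, 34, 158]], "turn": [0, 0, 0, 0, 0, 0, 0], "gripper": 85}}

```text
time_s: 58.88
ee_pos: [0.4113, 0.0787, 0.1173]
tool_rot: [-3.141, -0.001, 3.023]
contact_force: [0.2, 0.1, -0.1]
opening: 0.0854
finger_force: 0.0
```

Request:
{"fn": "apply_moves", "kwargs": {"travel": [[0, 0, 0], [0, 0, 0], [0, 0, 0], [0, 0, 0], [0, 0, 0], [0, 0, 0], [0, 0, 0]], "turn": [0, 0, 0, 0, 0, 0, 0], "gripper": 10, "newtons": 60}}

```text
time_s: 59.75
ee_pos: [0.4117, 0.0795, 0.1177]
tool_rot: [3.14, 0.001, 3.023]
contact_force: [-1.1, 5.2, 3.9]
opening: 0.0162
finger_force: 58.5
```

Request:
{"fn": "apply_moves", "kwargs": {"travel": [[0, -4, -5], [0, -10, -9], [0, -16, -12], [0, -20, -13], [0, -20, -13], [0, -20, -13]], "turn": [0, 0, 0, 0, 0, 0]}}

```text
time_s: 60.5
ee_pos: [0.4097, 0.063, 0.1293]
tool_rot: [3.131, -0.0, 3.026]
contact_force: [6.3, 20.4, -10.8]
opening: 0.0162
finger_force: 59.2
```

Request:
{"fn": "apply_moves", "kwargs": {"travel": [[0, 3, 1], [0, 6, 2], [0, 8, 3], [0, 8, 3], [0, 8, 3], [0, 8, 3]], "turn": [0, 0, 0, 0, 0, 0]}}

```text
time_s: 61.25
ee_pos: [0.4104, 0.0689, 0.1265]
tool_rot: [3.136, -0.0, 3.024]
contact_force: [4.3, 11.1, -7.9]
opening: 0.0158
finger_force: 59.6
```

Request:
{"fn": "apply_moves", "kwargs": {"travel": [[0, 3, 2], [0, 5, 3], [0, 5, 3], [0, 5, 3]], "turn": [0, 0, 0, 0]}}

```text
time_s: 61.75
ee_pos: [0.4109, 0.073, 0.1239]
tool_rot: [3.139, 0.0, 3.024]
contact_force: [2.3, 7.0, -5.0]
opening: 0.016
finger_force: 60.0
```

Request:
{"fn": "apply_moves", "kwargs": {"travel": [[0, 1, 1], [0, 3, 2], [0, 3, 2], [0, 3, 2]], "turn": [0, 0, 0, 0]}}

```text
time_s: 62.25
ee_pos: [0.4111, 0.0752, 0.1221]
tool_rot: [3.14, 0.0, 3.023]
contact_force: [2.2, 5.2, -3.0]
opening: 0.0164
finger_force: 60.2
```

Request:
{"fn": "apply_moves", "kwargs": {"travel": [[0, 1, 1], [0, 2, 2], [0, 2, 2], [0, 2, 2], [0, 2, 2]], "turn": [0, 0, 0, 0, 0]}}

```text
time_s: 62.88
ee_pos: [0.4114, 0.0769, 0.1204]
tool_rot: [3.141, 0.0, 3.023]
contact_force: [1.0, 4.0, 2.9]
opening: 0.0161
finger_force: 60.5
```

Request:
{"fn": "apply_moves", "kwargs": {"travel": [[0, 0, 0], [0, 0, 0], [0, 0, 0], [0, 0, 0], [0, 0, 0], [0, 0, 0], [0, 0, 0], [0, 0, 0]], "turn": [0, 0, 0, 0, 0, 0, 0, 0]}}

```text
time_s: 63.88
ee_pos: [0.4114, 0.0769, 0.1204]
tool_rot: [3.141, 0.0, 3.023]
contact_force: [0.1, 5.5, 1.9]
opening: 0.0162
finger_force: 60.5
```

Request:
{"fn": "apply_moves", "kwargs": {"travel": [[0, 0, 0], [0, 0, 0], [0, 0, 0], [0, 0, 0], [0, 0, -30], [0, 0, -80], [0, 0, -140], [0, -34, -150], [0, -34, -150], [0, -34, -150]], "turn": [0, 0, 0, 0, 0, 0, 0, 0, 0, 0], "gripper": 80}}

```text
time_s: 65.12
ee_pos: [0.4068, 0.0431, 0.2697]
tool_rot: [3.141, -0.001, 3.022]
contact_force: [-0.1, -1.1, -0.2]
opening: 0.0805
finger_force: 0.0
```

```bash
python3 hd.py
```

```text
65.125 [0.40681931 0.04311289 0.26967892] [0.3993237  0.08888901] [ 3.14146810e+00 -9.32027778e-04  3.02214361e+00]
1879 [[0.3761 0.1139 0.1244]
 [0.4082 0.1216 0.1314]
 [0.4435 0.1306 0.1337]]
bar 0
```

Request:
{"fn": "apply_moves", "kwargs": {"travel": [[0, 33, 20], [0, 33, 70], [0, 33, 115], [0, 33, 140], [0, 33, 149], [0, 33, 149], [0, 33, 149]], "turn": [0, 0, 0, 0, 0, 0, 0], "gripper": 85}}

```text
time_s: 66.05
ee_pos: [0.4119, 0.0759, 0.1223]
tool_rot: [3.142, 0.002, 3.023]
contact_force: [0.2, 0.0, -0.1]
opening: 0.0848
finger_force: 0.0
```

Request:
{"fn": "apply_moves", "kwargs": {"travel": [[0, 0, 0], [0, 0, 0], [0, 0, 0], [0, 0, 0], [0, 0, 0], [0, 0, 0], [0, 0, 0]], "turn": [0, 0, 0, 0, 0, 0, 0], "gripper": 10, "newtons": 60}}

```text
time_s: 66.92
ee_pos: [0.4113, 0.0768, 0.1216]
tool_rot: [3.139, 0.0, 3.024]
contact_force: [-0.6, 5.3, 1.6]
opening: 0.0165
finger_force: 58.4
```

Request:
{"fn": "apply_moves", "kwargs": {"travel": [[0, -2, -2], [0, -4, -4], [0, -5, -5], [0, -5, -5], [0, -5, -5], [0, -5, -5]], "turn": [0, 0, 0, 0, 0, 0]}}

```text
time_s: 67.68
ee_pos: [0.4107, 0.0725, 0.1254]
tool_rot: [3.137, -0.0, 3.024]
contact_force: [4.3, 7.3, -9.9]
opening: 0.0163
finger_force: 58.8
```

Request:
{"fn": "apply_moves", "kwargs": {"travel": [[0, 0, 0], [0, 0, 0], [0, 0, 0], [0, 0, 0], [0, 0, -30], [0, 0, -80], [0, 0, -140], [0, -34, -150], [0, -34, -150], [0, -34, -150]], "turn": [0, 0, 0, 0, 0, 0, 0, 0, 0, 0], "gripper": 85}}

```text
time_s: 68.92
ee_pos: [0.4061, 0.0372, 0.2757]
tool_rot: [3.141, -0.001, 3.022]
contact_force: [0.7, 0.5, -0.1]
opening: 0.0853
finger_force: 0.0
```

```bash
python3 hd.py
```

```text
68.925 [0.4061033  0.03717648 0.27574037] [0.39928432 0.0829097 ] [ 3.14137574e+00 -8.24849672e-04  3.02209488e+00]
1811 [[0.3758 0.1144 0.1228]
 [0.408  0.122  0.1309]
 [0.4434 0.1313 0.1332]]
bar 63 [0.5837 0.584  0.5851 0.588  0.5888]
```

Run:
```python
from h import *
im=save('side','side5.png'); P=cloud(im);x,y,z=np.moveaxis(P,-1,0)
for b in blobs(P,(abs(z-.21)<.006)&(x>.5)&(x<.75)&(y>-.2),40)+blobs(P,(abs(z-.098)<.006)&(x<.55)&(y<-.2),40): print(*b)
print(r.close_job())
```

```text
[259.  156.8] 97 [ 0.6212 -0.0512  0.2083] [ 0.603 -0.073  0.204] [ 0.645 -0.033  0.211]
[238.5 166.7] 104 [0.6315 0.0251 0.2082] [0.613 0.005 0.204] [0.654 0.043 0.211]
[216.  177.5] 115 [0.6412 0.1025 0.2084] [0.623 0.08  0.204] [0.665 0.121 0.211]
[460.9  72.6] 48 [ 0.4671 -1.7505  0.0976] [ 0.397 -1.765  0.092] [ 0.548 -1.735  0.104]
[363.7 163.4] 99 [ 0.4484 -0.3899  0.097 ] [ 0.425 -0.417  0.092] [ 0.473 -0.366  0.101]
[350.5 175.7] 113 [ 0.4465 -0.2893  0.0966] [ 0.422 -0.318  0.092] [ 0.471 -0.267  0.099]
the job is handed in; nothing more can be done
None
```

I handed the job in at about 69 s, verdict not shown: both jars stand on the tray and all three bottles stand upright on the deck with the clamp wound onto them; the crank springs back about 10–40° when let go, so it holds near 675° (gap about 64 mm), where I estimate roughly 20 N per bottle.

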